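# Hold a tube rack square in the corner of the code reader

### The arm

A 7-joint arm with a two-finger parallel gripper is mounted at the origin on the work surface. World frame = base frame: x ahead of the robot, y to its left, z up, the work surface at z = 0. Lengths are in mm, angles in rad, forces in N, time in s.
With the tool pointing down it reaches from about 400 to 875 mm from the base axis. Payload 4.4 kg.
Tool frame: the origin (TCP) lies midway between the tips of the shut fingers; the grasp point (between the pads) lies 19 mm behind it; x points along the fingers, y is the direction in which the jaws open and shut, and the axes are right-handed (so a half turn about x gives the same grasp; the last joint's range is limited). The gripper opens to 85 mm and grips with 20 to 120 N. Pads are 22 mm wide; open, the fingers measure 114 mm over their backs; the gripper's body (76 mm by 85 mm) begins 54 mm behind the grasp point. The pads swing forward as they close: fully open they stand 13 mm farther back than shut.
Start: joints at [-1.381, 0.628, 0.038, 1.517, -0.027, 0.996, -0.02], TCP at [164.438, 628.87, 231.313] pointing down, gripper open.
Joint ranges: [-3.06, 3.06], [-0.37, 2.12], [-1.25, 1.32], [0.18, 2.47], [-1.1, 4.24], [0.23, 1.98], [-2.94, 2.94]. Speed limits (rad/s): [2.57, 2.57, 3.14, 3.14, 3.14, 3.14, 3.14].

### API

Orientations are given as [roll, pitch, yaw] about the fixed x, y, z axes, in that order (R = Rz(yaw) Ry(pitch) Rx(roll)).
In Python, from cell import ctrl gives the robot as it stands.
- The arm moves only by the tool arm_command, never from a script. Its argument "series" is a list of rows, each a list of 7 numbers: the opening, from 0 (shut) to 1 (fully open), then the shift along the world's x, y, z in cm, then the turn, a rotation vector about the world's x, y, z in degrees. In form: [[claw, x, y, z, rx, ry, rz], ...]. A call has 1 to 20 rows; each row shifts and turns the commanded pose from where the row before left it; what a row does not reach is not made up. A row lasts 1/12 s, in which the tool goes at most 41.7 mm and 7.16 degrees, less where a joint would pass 70% of its speed; a pose out of reach is approached as far as the arm can. A call with a gripper value outside its range is refused whole. The fingers move at their own pace and stop on an object; the grip force is fixed at half the most. Time passes only in rows, so rows that do not move let the fingers close. It gives the time, the measured TCP pose, the force and the opening at its end, in the units of the state.
- ctrl.read_state(): the state, without advancing time (a new reading comes with each control period).
- ctrl.get_image(name): name is "side" or "top"; returns the picture (384x512x3 uint8, blue, green, red); there is no depth.
- ctrl.calibration(name): a dict with "fovy" (degrees; the focal length in pixels is half the picture's height over the tangent of half this angle, whatever the lens; pixels are square), "cx", "cy" (the principal point, pixels), "cam_to_world" (4x4, takes a point from camera to world coordinates). Camera axes: x right, y up, looking along -z (the intrinsics and any distortion apply to the point x, -y, -z); pixel columns grow to the right and rows downward; lengths in mm; the calibration is good to about 2 mm. A picture is of the moment at which its call begins. calibration takes no time and is no camera call.
- ctrl.finish_job(): hands the job in, once; it reports no verdict.
Trained networks look in the newest picture that a camera, given by its name, has taken for a name from the list of things; names that differ only in an ending like _2 or _b are one class to them, and where a whole thing is asked for, a point or a joint stands for the part that bears it (a point fixed in the world has none). Each returns a list of dicts, best first, with "conf" (0 to 1); they miss things now and then, are a little off and sometimes report something else, mostly with a low value. They report only what shows in the picture. A call takes as long as a camera call. They do not tell look-alikes from the thing itself.
- ctrl.spot_in(label, camera): "centre" ([x, y, z] in mm, in world coordinates, good to about 4 mm: the middle of the surface that is visible of it).
The state is a dict: "clock": time; "qpos": joint angles; "qd": joint speeds; "tau": joint torques, N m; "eef_pos": TCP position; "tool_rot": TCP orientation; "force": force on the tool from outside, world axes, zero at the start; "torque": the same for the moment, N m; "width": finger opening in mm.
Only numpy, scipy, OpenCV 4.12 (cv2) and the standard library are available. Lean on these libraries where they do the work, as an engineer would, in place of code of your own. Each camera call takes 0.05 s, during which the arm holds its last target.

### The job

Take the small two-row rack of short capped tubes from the bench and set it down on top of the code reader, clear of the two metal guides and with its clipped corner towards the corner where the guides meet. Then slide it into that corner until it lies flush against both guides at once, and hold it there with a light steady push on both while the reader reads: nothing clamps it, so the program finishes with the gripper still holding the rack pressed home. Do not ram or tip the rack, and leave the other things on the bench where they are.

Things in the scene. Friction and masses are not known exactly. Their poses are not given: they have to be found in the camera images.
- rack_center (a point): Centre, half-way up, of the loose white tube rack: a block 54 mm wide (its x), 126 mm long (y), 56 mm high (z up), 0.25 to 0.5 kg. Twelve capped empty tubes (2 rows of 6, locked in) stand 12 mm above its top. Grip it across the 54 mm width on its smooth upper band (30 to 56 mm above the underside), fingertips over 15 mm up, clear of the guides. Its upright corner at +x, +y is clipped.
- rack_clip (a point): Middle of the clipped face of the rack's corner (14 by 14 mm cut off), half-way up: 20 mm along x and 56 mm along y from the rack's centre. The other three corners are square. This one belongs in the corner of the guides.
- guide_corner (a point): Inner corner where the two guides meet, level with the reader's flat top, 75 mm above the bench. Its x (away from the robot) points square into the far guide, y (left) square into the side guide, z up. With the rack home, the rack's x and y lie along these, its centre 27 mm towards -x, 63 mm towards -y and 28 mm above this point.
- reader: The code reader, fixed: a grey bench-top box 200 mm (x, front to back) by 260 mm (y) by 75 mm high, flat top with a dark reading window and an L of two metal guides near its far left corner. Origin under its centre, same axes as the guide corner, which lies 60 mm along x and 95 mm along y from it.
- far_guide: The long metal guide, rigid, on the reader's top along the far side: 165 mm long (along y), 12 mm wide, 15 mm high. Origin under its centre.
- side_guide: The short metal guide, rigid, on the reader's top at its left: 90 mm long (along x), 12 mm wide, 15 mm high. Origin under its centre. The plastic rack slides easily on the reader's top and guides (friction about 0.25). Each guide should feel some 2 to 15 N; friction takes up 2 to 5 N of the hand's push.
- tall_rack: Bystander: a taller white rack, 70 x 118 x 80 mm, with eight long capped tubes up to 105 mm high; about 0.5 kg. Origin under its centre. It and the small rack may stand in each other's place.
- jar: Bystander: a clear lidded jar, 68 mm across, 85 mm high. Origin under its centre.
- flask: Bystander: a white bottle, 64 mm across, 160 mm high. Origin under its centre.
Things that resemble listed ones, but are neither listed nor needed, are in the scene too. Leave any orange or red look-alike of the part that bears rack_center alone.

How it is judged:
By the outcome, as a careful person would: the job done as asked, in the order asked, and still so for the second after the job is handed in, while the arm keeps its last pose, push and grip.
It also fails if it takes over 58 s, if anything falls off the work surface, if the arm or the gripper's body presses on something with over 40 N, if the wrist force passes 120 N, or if a joint passes its speed limit or range.

## Working session

There is one attempt and no reset: what is moved stays moved. The work goes in short steps, Python scripts to look and compute and a tool call to move; the robot and the scene stay as the last step left them, time stands still between calls to the robot, and variables do not carry over. Pictures are saved under pics/ and viewed, and the job is handed in when it is done.

Besides the shell and the picture viewer there is one more tool, called after "Request:" in YAML: its name, and indented under it one key for each argument. arm_command: Moves the arm, as the interface text tells. Its arguments: {"type":"object","properties":{"series":{"type":"array"}},"required":["series"]}

```bash
mkdir -p pics; ls
python3 - <<'E'
from cell import ctrl
import cv2
s=ctrl.read_state(); print({k:s[k] for k in ['clock','eef_pos','tool_rot','force','width']})
for n in ['side','top']:
    cv2.imwrite(f'pics/{n}0.png',ctrl.get_image(n)); print(n,ctrl.calibration(n))
E
```

```text
pics
{'clock': 0.0, 'eef_pos': array([164.26464377, 628.25032022, 230.38457574]), 'tool_rot': array([-1.54273736,  1.56889373, -1.79845308]), 'force': array([-0.21488483,  0.20351656,  0.42549812]), 'width': 85.75571979456467}
side {'fovy': 51.62469050337284, 'cx': 257.1950952835223, 'cy': 188.5242396473213, 'cam_to_world': array([[ 9.07558024e-01,  2.46447988e-01, -3.40002680e-01,
         3.25005411e+01],
       [-4.19768271e-01,  5.54668645e-01, -7.18426958e-01,
        -1.07500415e+03],
       [ 1.15339478e-02,  7.94736487e-01,  6.06845025e-01,
         9.71240358e+02],
       [ 0.00000000e+00,  0.00000000e+00,  0.00000000e+00,
         1.00000000e+00]])}
top {'fovy': 43.596681816002054, 'cx': 246.26965454764732, 'cy': 196.2862196669155, 'cam_to_world': array([[ 1.80099630e-02,  9.97961270e-01, -6.12286339e-02,
         4.12672276e+02],
       [-9.99639301e-01,  1.91928214e-02,  1.87857460e-02,
        -6.32256428e+00],
       [ 1.99225971e-02,  6.08682182e-02,  9.97946968e-01,
         1.82993804e+03],
       [ 0.00000000e+00,  0.00000000e+00,  0.00000000e+00,
         1.00000000e+00]])}
```

View pics/side0.png

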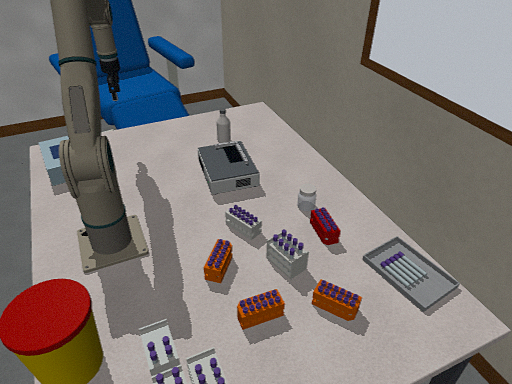

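View pics/top0.png

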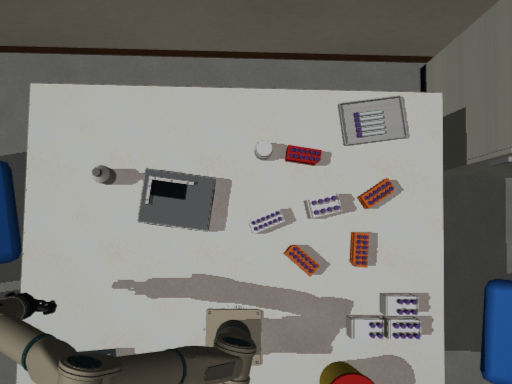

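Candidates in the top picture:
- Small white two-row rack at (266,221).
- Tall white rack with 8 tubes at (324,206).
- Orange look-alikes at (302,260), (360,249) and (377,193), and a red one at (303,155).
- White tube trays at (385,320).

I choose (266,221), which is also side (243,220), and will check it in a crop.

Run:
```python
from cell import ctrl
import cv2
t=cv2.imread('pics/top0.png'); s=cv2.imread('pics/side0.png')
a=cv2.resize(t[195:245,235:300],None,fx=9,fy=9,interpolation=cv2.INTER_CUBIC)
cv2.imwrite('pics/c_top.png',a)
cv2.imwrite('pics/c_side.png',cv2.resize(s[195:250,210:285],None,fx=9,fy=9,interpolation=cv2.INTER_CUBIC))
cv2.imwrite('pics/r_top.png',cv2.resize(t[160:240,130:225],None,fx=7,fy=7,interpolation=cv2.INTER_CUBIC))
cv2.imwrite('pics/r_side.png',cv2.resize(s[125:205,190:270],None,fx=7,fy=7,interpolation=cv2.INTER_CUBIC))
for l in ['rack_center','rack_clip','guide_corner','reader','far_guide','side_guide','tall_rack','jar','flask']:
  for c in ['top','side']:
    print(l,c,[(d['centre'].round(0) if hasattr(d['centre'],'round') else d['centre'],round(d['conf'],2)) for d in ctrl.spot_in(l,c)][:8])
```

```text
rack_center top [([678.4, -248.0, 55.6], 0.91), ([336.1, -458.1, 56.0], 0.84), ([294.6, -247.4, 53.9], 0.82), ([430.4, -114.8, 56.9], 0.76), ([539.6, -522.7, 54.1], 0.62)]
rack_center side [([327.3, -486.9, 55.1], 0.79), ([284.8, -278.8, 60.0], 0.78), ([431.4, -136.5, 51.7], 0.76), ([538.4, -539.2, 55.7], 0.72), ([673.5, -270.4, 55.8], 0.62)]
rack_clip top [([297.0, -244.5, 55.4], 0.92), ([542.7, -521.9, 56.3], 0.88), ([678.2, -245.1, 58.7], 0.72), ([434.2, -113.3, 57.4], 0.66), ([339.7, -460.4, 58.5], 0.62)]
rack_clip side [([669.4, -277.6, 53.1], 0.92), ([333.1, -484.8, 54.5], 0.91), ([285.8, -278.5, 55.5], 0.65), ([428.0, -135.7, 53.3], 0.63), ([534.8, -539.7, 55.0], 0.6)]
guide_corner top [([502.3, 214.9, 73.2], 0.96)]
guide_corner side [([491.0, 158.7, 74.0], 0.76)]
reader top [([503.8, 212.8, 74.9], 0.93)]
reader side [([492.3, 157.0, 76.1], 0.67)]
far_guide top [([575.4, 230.3, 88.1], 0.57)]
far_guide side [([575.4, 224.4, 86.0], 0.6)]
side_guide top []
side_guide side [([534.0, 319.2, 86.5], 0.56)]
tall_rack top [([494.0, -317.5, 69.8], 0.87)]
tall_rack side [([479.4, -343.2, 71.1], 0.74)]
jar top [([694.8, -96.8, 87.8], 0.81), ([504.3, 214.6, 75.5], 0.56)]
jar side [([684.2, -123.0, 56.2], 0.64)]
flask top [([585.1, 472.2, 102.5], 0.78)]
flask side [([587.9, 464.9, 76.9], 0.57)]
```

View pics/c_top.png

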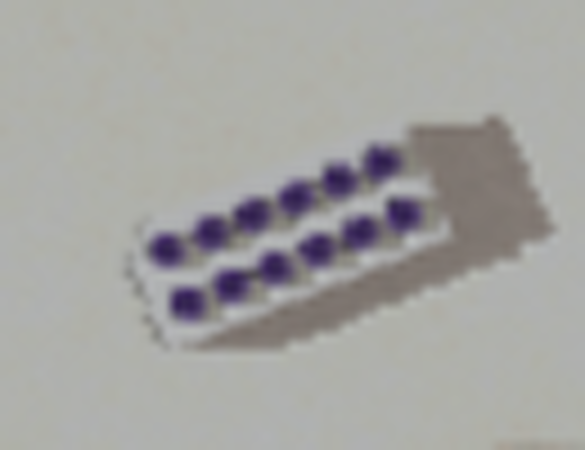

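View pics/c_side.png

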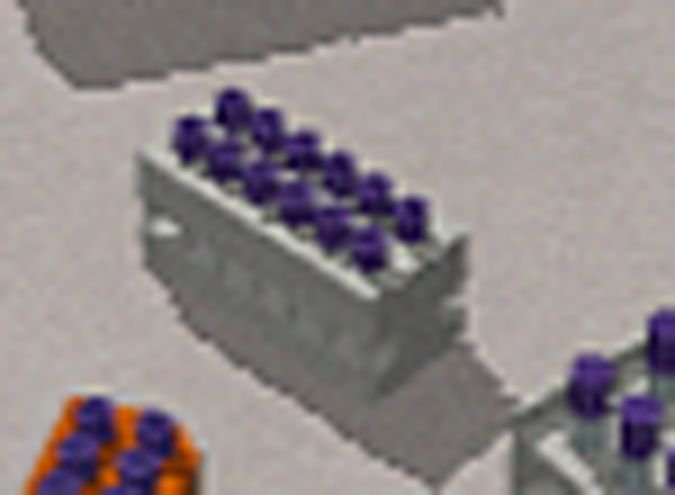

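View pics/r_top.png

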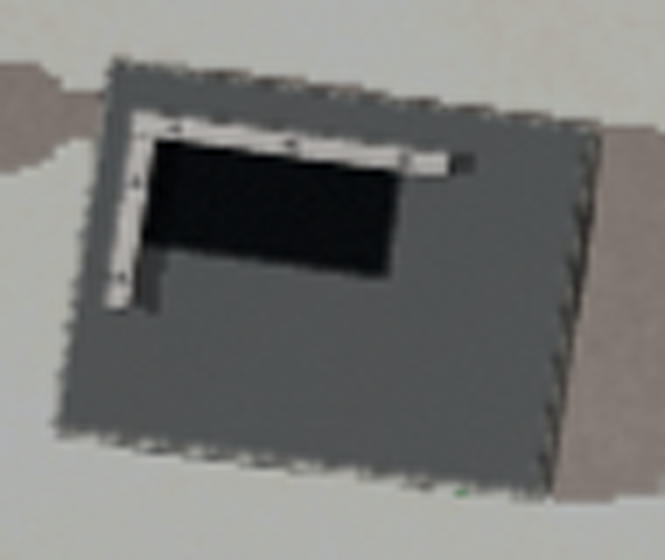

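View pics/r_side.png

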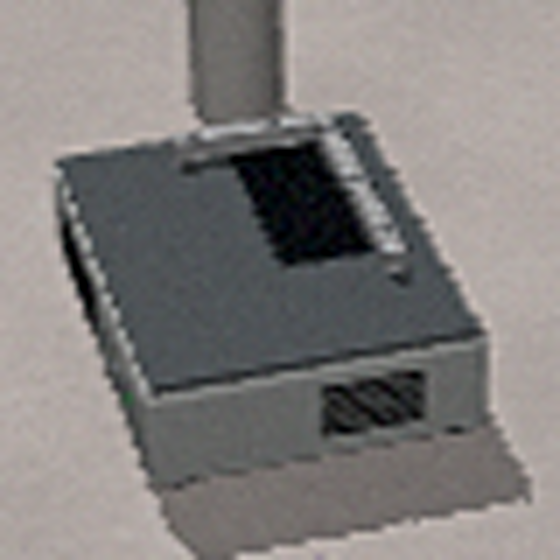

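```bash
cat > h.py <<'E'
import numpy as np,cv2
from cell import ctrl
def cal(n):
    c=ctrl.calibration(n); f=192/np.tan(np.radians(c['fovy']/2)); return f,c['cx'],c['cy'],np.array(c['cam_to_world'])
def proj(n,P):
    f,cx,cy,T=cal(n); P=np.atleast_2d(P).astype(float)
    q=(P-T[:3,3])@T[:3,:3]
    return np.c_[cx+f*q[:,0]/-q[:,2], cy-f*q[:,1]/-q[:,2]]
def ray(n,uv,z):
    f,cx,cy,T=cal(n); uv=np.atleast_2d(uv).astype(float)
    d=np.c_[(uv[:,0]-cx)/f,-(uv[:,1]-cy)/f,-np.ones(len(uv))]@T[:3,:3].T
    o=T[:3,3]; return o+d*((z-o[2])/d[:,2])[:,None]
E
python3 - <<'E'
from h import *
for n,box in [('top',(238,200,290,235)),('side',(222,198,262,228))]:
    im=cv2.imread(f'pics/{n}0.png').astype(int)
    x0,y0,x1,y1=box; c=im[y0:y1,x0:x1]
    p=np.minimum(c[...,0],c[...,2])-c[...,1]; w=np.clip(p-15,0,None)
    w=w*1.0
    v,u=np.mgrid[y0:y1,x0:x1]
    uv=np.c_[u.ravel(),v.ravel()]; W=w.ravel(); k=W>0
    P=ray(n,uv[k],66)[:,:2]; W=W[k]
    m=(P*W[:,None]).sum(0)/W.sum(); C=((P-m)*W[:,None]).T@(P-m)/W.sum()
    e,V=np.linalg.eigh(C); a=V[:,1]; a=a*np.sign(a[1])
    print(n,'px',(uv[k]*W[:,None]).sum(0)/W.sum(),m,np.sqrt(e),'yaw of y axis',np.degrees(np.arctan2(-a[0],a[1])))
# reader corners top view at z=75
co=np.array([[112,62],[602,122],[550,494],[58,434]])/7-0.4+[130,160]
P=ray('top',co,75)[:,:2]; print(P.round(1)); 
print([np.linalg.norm(P[i]-P[(i+1)%4]).round(1) for i in range(4)],P.mean(0))
for a,b in [(1,0),(2,3),(3,0),(2,1)]:
    d=P[b]-P[a]; print(np.degrees(np.arctan2(d[1],d[0])))
cs=np.array([[58,160],[355,115],[485,335],[155,395]])/7-0.4+[190,125]
Q=ray('side',cs,75)[:,:2]; print(Q.round(1))
print([np.linalg.norm(Q[i]-Q[(i+1)%4]).round(1) for i in range(4)],Q.mean(0))
for a,b in [(2,1),(3,0),(0,1),(3,2)]:
    d=Q[b]-Q[a]; print(np.degrees(np.arctan2(d[1],d[0])))
E
```

```text
top px [265.22641509 220.98113208] [ 431.38646664 -110.82018487] [11.59458323 33.0844267 ] yaw of y axis 22.58527431036034
side px [243.31357553 214.47992352] [ 433.58726381 -117.68139142] [12.06921557 32.71862817] yaw of y axis 21.482198764977106
[[615.3 331. ]
 [588.9  74.4]
 [394.1  97.2]
 [420.6 353. ]]
[np.float64(258.0), np.float64(196.2), np.float64(257.2), np.float64(195.9)] [504.72502119 213.87996257]
84.13109408597545
84.07980236000657
-6.433792956711925
-6.662601595538144
[[424.  352.8]
 [611.4 329.3]
 [584.4  77.7]
 [396.2  99. ]]
[np.float64(188.9), np.float64(253.0), np.float64(189.3), np.float64(255.3)] [504.01026978 214.70964365]
83.86075267554303
83.76897211516302
-7.136436777542836
-6.433921944660537
```

```bash
cat >> h.py <<'E'
def T2(x,y,a,p):
    p=np.atleast_2d(p).astype(float); a=np.radians(a); R=np.array([[np.cos(a),-np.sin(a)],[np.sin(a),np.cos(a)]])
    return np.c_[p[:,:2]@R.T+[x,y],p[:,2]]
def overlay(im,n,segs,box,k,out):
    x0,y0,x1,y1=box; c=cv2.resize(im[y0:y1,x0:x1],None,fx=k,fy=k,interpolation=cv2.INTER_NEAREST)
    for P,col in segs:
        uv=(proj(n,P)+.5-[x0,y0])*k
        cv2.polylines(c,[np.round(uv*16).astype(np.int32)],True,col,1,cv2.LINE_AA,4)
    cv2.imwrite(out,c)
def rect(x0,x1,y0,y1,z): return [[x0,y0,z],[x1,y0,z],[x1,y1,z],[x0,y1,z]]
def rackpoly(z): return [[-27,-63,z],[27,-63,z],[27,49,z],[13,63,z],[-27,63,z]]
E
python3 - <<'E'
from h import *
x,y,a=431.5,-113,22.2
R=[(T2(x,y,a,rackpoly(56)),(0,0,255)),(T2(x,y,a,rackpoly(0)),(0,255,0))]
rx,ry,ra=504.5,214,-6.2
G=[rect(-100,100,-130,130,75),rect(60,72,-58,107,90),rect(-18,72,95,107,90)]
G=[(T2(rx,ry,ra,g),(0,0,255)) for g in G]
ims={n:cv2.imread(f'pics/{n}0.png') for n in('top','side')}
overlay(ims['top'],'top',R,(240,200,296,240),13,'pics/o1.png')
overlay(ims['side'],'side',R,(215,198,270,245),12,'pics/o2.png')
overlay(ims['top'],'top',G,(132,160,222,238),8,'pics/o3.png')
overlay(ims['side'],'side',G,(190,130,265,200),8,'pics/o4.png')
E
```

```text
(no output)
```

View pics/o1.png

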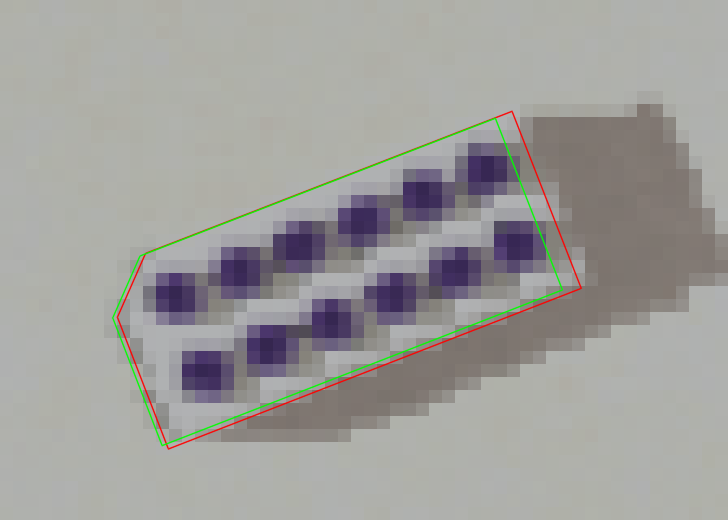

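View pics/o2.png

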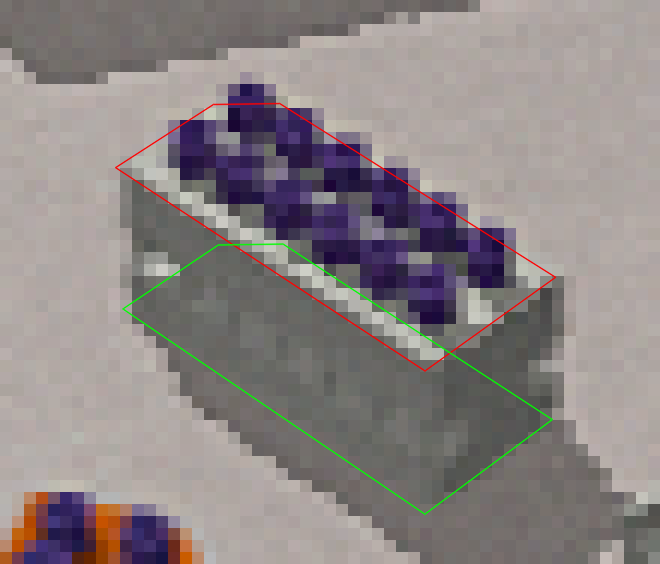

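View pics/o3.png

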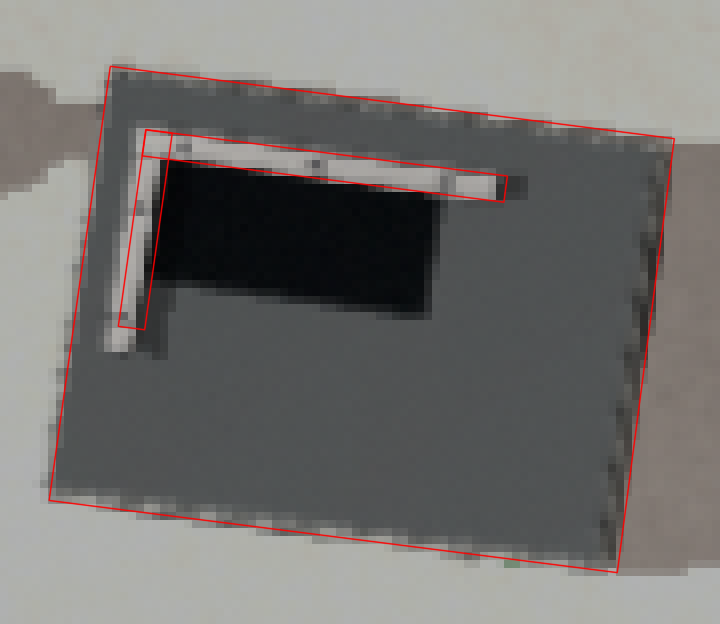

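View pics/o4.png

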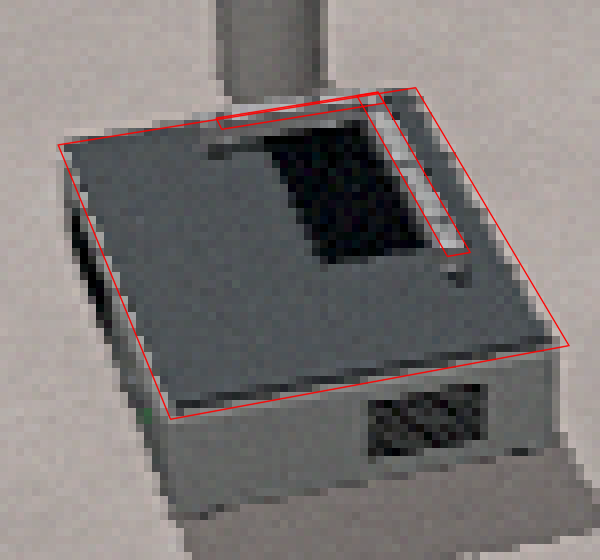

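The top crop confirms the choice. It is a white 2x6 rack with its clipped corner at the upper left (about (249,222) in the picture). That puts its yaw at about 22°, with the centre near (432,-112). The reader's yaw is about -6.2°.

```bash
cat >> h.py <<'E'
from scipy.spatial.transform import Rotation as Ro
def st():
    s=ctrl.read_state(); M=Ro.from_euler('xyz',s['tool_rot']).as_matrix()
    print('t',round(s['clock'],2),'pos',s['eef_pos'].round(1),'F',s['force'].round(1),'w',round(s['width'],1),'T',s['torque'].round(2))
    print('toolx',M[:,0].round(3),'tooly yaw',np.degrees(np.arctan2(M[1,1],M[0,1])).round(2),'q',np.round(s['qpos'],2))
E
python3 - <<'E'
from h import *
st()
# guide edges in top picture at z=90 inner: side guide inner edge and far guide inner edge
im=cv2.imread('pics/top0.png')[...,1].astype(float)
def scan(fn):
    out=[]
    for s,l in fn: pass
# sample profile perpendicular to guides in reader frame at z=90
rx,ry,ra=504.5,214,-6.2
def samp(P): 
    uv=proj('top',P).astype(np.float32); return cv2.remap(im.astype(np.float32),uv[:,:1],uv[:,1:],cv2.INTER_LINEAR).ravel()
v=np.arange(85,122,2.)
print('side',v[0]);A=np.mean([samp(T2(rx,ry,ra,np.c_[np.full(len(v),x),v,np.full(len(v),90)])) for x in np.arange(-15,45,3)],0);print(A.round())
v=np.arange(46,86,2.)
print('far',v[0]);A=np.mean([samp(T2(rx,ry,ra,np.c_[v,np.full(len(v),x),np.full(len(v),90)])) for x in np.arange(-40,80,3)],0);print(A.round())
E
```

```text
t 1.0 pos [164.4 628.9 231.3] F [0.6 0.3 0. ] w 85.1 T [ 0.04 -0.08  0.02]
toolx [-0.  0. -1.] tooly yaw 75.35 q [-1.38  0.63  0.04  1.52 -0.03  1.   -0.02]
side 85.0
[ 27.  24.  23.  23.  24.  29.  46.  91. 137. 152. 156. 159. 150. 125.
 101.  88.  82.  81.  81.]
far 46.0
[ 18.  18.  18.  18.  18.  21.  47. 100. 140. 154. 157. 157. 140. 111.
  93.  83.  81.  81.  82.  81.]
```

Request:
arm_command:
  series:
    - [1,2.6,-2,0.6,0,0,-2.5]
    - [1,2.6,-2,0.6,0,0,-2.5]
    - [1,2.6,-2,0.6,0,0,-2.5]
    - [1,2.6,-2,0.6,0,0,-2.5]
    - [1,2.6,-2,0.6,0,0,-2.5]
    - [1,2.6,-2,0.6,0,0,-2.5]
    - [1,2.6,-2,0.6,0,0,-2.5]
    - [1,2.6,-2,0.6,0,0,-2.5]
    - [1,2.6,-2,0.6,0,0,-2.5]
    - [1,2.6,-2,0.6,0,0,-2.5]
    - [1,1.3,-2.8,0,0,0,-2.5]
    - [1,1.3,-2.8,0,0,0,-2.5]
    - [1,1.3,-2.8,0,0,0,-2.5]
    - [1,1.3,-2.8,0,0,0,-2.5]
    - [1,1.3,-2.8,0,0,0,-2.5]
    - [1,1.3,-2.8,0,0,0,-2.5]
    - [1,1.3,-2.8,0,0,0,-2.5]
    - [1,1.3,-2.8,0,0,0,-2.5]
    - [1,1.3,-2.8,0,0,0,-2.5]
    - [1,1.3,-2.8,0,0,0,-2.5]

```text
clock: 2.67
eef_pos: [554.9, 147.5, 291.6]
tool_rot: [1.894, 1.57, 0.763]
force: [1.0, 0.0, -0.6]
width: 85.3
```

Request:
arm_command:
  series:
    - [1,-1.2,-2.6,-1.5,0,0,-0.3]
    - [1,-1.2,-2.6,-1.5,0,0,-0.3]
    - [1,-1.2,-2.6,-1.5,0,0,-0.3]
    - [1,-1.2,-2.6,-1.5,0,0,-0.3]
    - [1,-1.2,-2.6,-1.5,0,0,-0.3]
    - [1,-1.2,-2.6,-1.5,0,0,-0.3]
    - [1,-1.2,-2.6,-1.5,0,0,-0.3]
    - [1,-1.2,-2.6,-1.5,0,0,-0.3]
    - [1,-1.2,-2.6,-1.5,0,0,-0.3]
    - [1,-1.2,-2.6,-1.5,0,0,-0.3]
    - [1,0,0,0,0,0,0]
    - [1,0,0,0,0,0,0]

```text
clock: 3.67
eef_pos: [433.4, -112.7, 140.9]
tool_rot: [-1.957, 1.569, 3.141]
force: [0.8, 1.6, 0.4]
width: 85.6
```

Run:
```python
from h import *
st()
x,y,a=432.5,-112,22.2
R=[(T2(x,y,a,rackpoly(56)),(0,0,255)),(T2(x,y,a,rackpoly(0)),(0,255,0))]
for n,b,k in [('side',(205,160,275,245),7),('top',(230,190,310,245),9)]:
    im=ctrl.get_image(n); cv2.imwrite(f'pics/{n}1.png',im); overlay(im,n,R,b,k,f'pics/p1{n}.png')
```

```text
t 3.67 pos [ 433.4 -112.7  140.9] F [0.8 1.6 0.4] w 85.6 T [ 0.02 -0.03 -0.07]
toolx [-0.002  0.    -1.   ] tooly yaw 22.1 q [ 0.01  0.51  0.26  2.16 -0.26  0.5   0.85]
```

View pics/p1side.png

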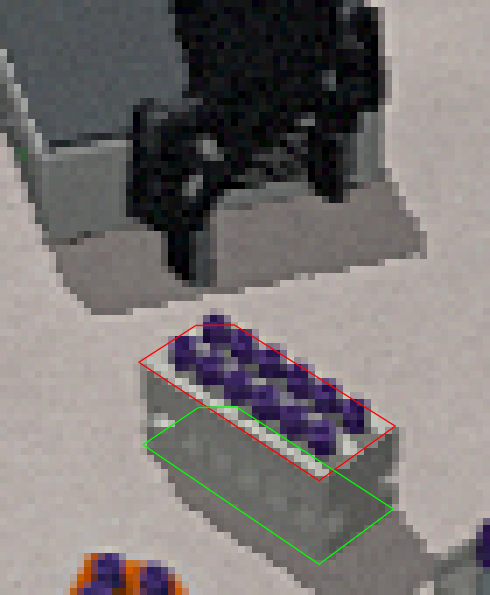

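View pics/p1top.png

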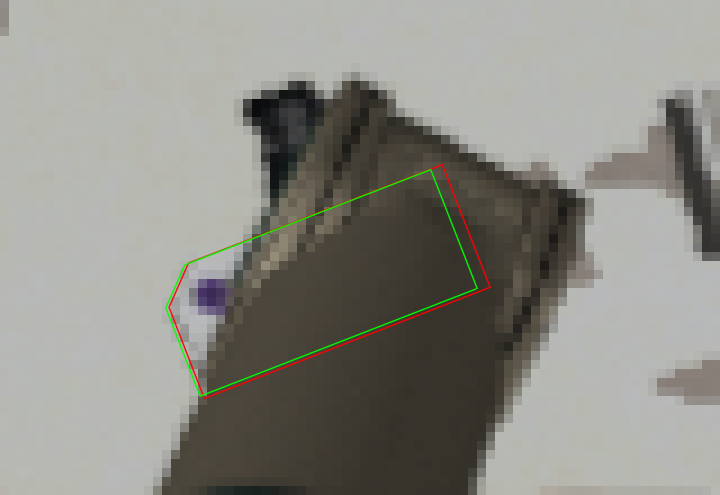

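Request:
arm_command:
  series:
    - [1,0,0,-1.2,0,0,0]
    - [1,0,0,-1.2,0,0,0]
    - [1,0,0,-1.2,0,0,0]
    - [1,0,0,-1.2,0,0,0]
    - [1,0,0,-1.2,0,0,0]
    - [1,0,0,-1.2,0,0,0]
    - [1,0,0,-1.2,0,0,0]
    - [1,0,0,0,0,0,0]

```text
clock: 4.43
eef_pos: [434.9, -109.3, 56.3]
tool_rot: [-2.781, 1.569, 2.325]
force: [-0.4, -0.7, -0.6]
width: 85.2
```

Run:
```python
from h import *
st()
x,y,a=432.5,-112,22.2
R=[(T2(x,y,a,rackpoly(56)),(0,0,255)),(T2(x,y,a,rackpoly(0)),(0,255,0))]
for n,b,k in [('side',(205,170,275,245),8)]:
    im=ctrl.get_image(n); overlay(im,n,[],b,k,f'pics/p2{n}.png')
```

```text
t 4.43 pos [ 434.9 -109.3   56.3] F [-0.4 -0.7 -0.6] w 85.2 T [-0.03  0.04  0.02]
toolx [-0.001  0.001 -1.   ] tooly yaw 22.52 q [ 0.09  0.68  0.14  2.21 -0.34  0.28  0.92]
```

View pics/p2side.png

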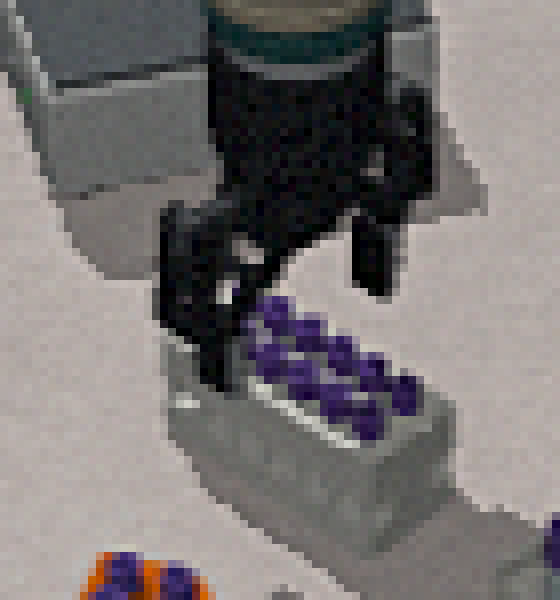

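Run:
```python
from h import *
x,y,a=434.9,-109.3,22.5
for z in (69,56,45): print(z,(proj('side',T2(x,y,a,[[-45,0,z],[-57,0,z],[45,0,z],[0,0,z]]))-[205,170])*8)
```

```text
69 [[227.06322208 387.9008635 ]
 [206.85037296 401.63023073]
 [372.17504257 289.33517092]
 [301.01469739 337.67009418]]
56 [[227.81840441 410.64303654]
 [207.72740707 424.41118188]
 [372.09142632 311.77427952]
 [301.33451612 360.2632324 ]]
45 [[228.45059273 429.6812683 ]
 [208.46156044 443.48080733]
 [372.0214002  330.56636711]
 [301.60230197 379.18058114]]
```

Request:
arm_command:
  series:
    - [1,-0.1,-0.2,-0.4,0,0,0]
    - [1,-0.1,-0.1,-0.4,0,0,0]
    - [1,0,0,-0.4,0,0,0]
    - [1,0,0,0,0,0,0]

```text
clock: 4.82
eef_pos: [432.3, -114.1, 45.1]
tool_rot: [-2.389, 1.571, 2.713]
force: [0.5, -0.7, -0.0]
width: 85.5
```

Run:
```python
from h import *
st()
```

```text
t 4.82 pos [ 432.3 -114.1   45.1] F [ 0.5 -0.7 -0. ] w 85.5 T [-0.05  0.03 -0.05]
toolx [-0.  0. -1.] tooly yaw 22.34 q [ 0.1   0.7   0.14  2.22 -0.36  0.25  0.95]
```

Request:
arm_command:
  series:
    - [1,0,0.1,-0.4,0,0,0]
    - [1,0,0.1,-0.4,0,0,0]
    - [1,0,0,-0.4,0,0,0]
    - [1,0,0,0,0,0,0]

```text
clock: 5.15
eef_pos: [432.3, -112.0, 33.0]
tool_rot: [-1.782, 1.57, -2.963]
force: [0.2, 0.5, 1.2]
width: 85.1
```

Run:
```python
from h import *
st()
```

```text
t 5.15 pos [ 432.3 -112.    33. ] F [0.2 0.5 1.2] w 85.1 T [0.02 0.04 0.01]
toolx [-0.001 -0.    -1.   ] tooly yaw 22.33 q [ 0.06  0.73  0.19  2.22 -0.58  0.24  1.16]
```

Request:
arm_command:
  series:
    - [1,0,0,-0.3,0,0,0]
    - [1,0,0,-0.3,0,0,0]
    - [1,0,0,-0.2,0,0,0]
    - [1,0,0,0,0,0,0]

```text
clock: 5.48
eef_pos: [432.4, -112.0, 25.3]
tool_rot: [-2.089, 1.57, 3.014]
force: [-0.5, 0.5, -0.5]
width: 85.5
```

Run:
```python
from h import *
st()
```

```text
t 5.48 pos [ 432.4 -112.    25.3] F [-0.5  0.5 -0.5] w 85.5 T [-0.03  0.01 -0.01]
toolx [-0.  0. -1.] tooly yaw 22.33 q [ 0.04  0.75  0.23  2.22 -0.72  0.24  1.3 ]
```

Request:
arm_command:
  series:
    - [0.75,0,0,0,0,0,0]
    - [0.7,0,0,0,0,0,0]
    - [0.65,0,0,0,0,0,0]
    - [0.6,0,0,0,0,0,0]
    - [0.5,0,0,0,0,0,0]
    - [0.4,0,0,0,0,0,0]
    - [0.2,0,0,0,0,0,0]
    - [0,0,0,0,0,0,0]
    - [0,0,0,0,0,0,0]
    - [0,0,0,0,0,0,0]

```text
clock: 6.32
eef_pos: [433.0, -112.2, 25.8]
tool_rot: [1.224, 1.569, 0.043]
force: [0.4, 0.7, 5.2]
width: 52.9
```

Run:
```python
from h import *
st()
im=ctrl.get_image('side'); overlay(im,'side',[],(205,170,275,245),8,f'pics/p3.png')
```

```text
t 6.32 pos [ 433.  -112.2   25.8] F [0.4 0.7 5.2] w 52.9 T [ 0.07 -0.03  0.16]
toolx [ 0.001  0.    -1.   ] tooly yaw 22.36 q [ 0.04  0.75  0.23  2.22 -0.72  0.24  1.3 ]
```

View pics/p3.png

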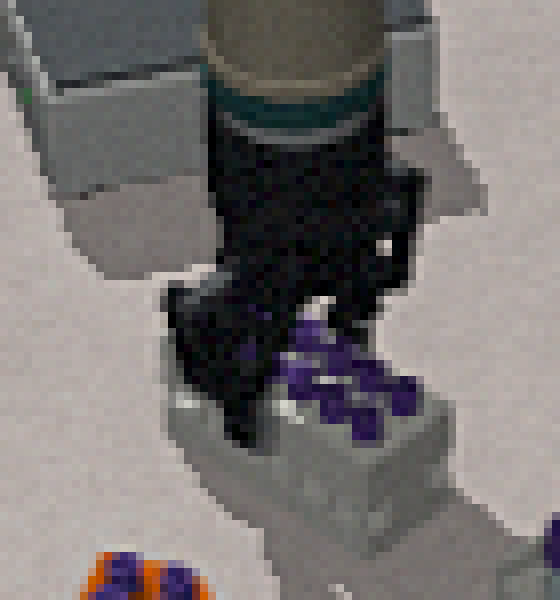

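Request:
arm_command:
  series:
    - [0,0,0,0.3,0,0,0]
    - [0,0,0,0.6,0,0,0]
    - [0,0,0,0.9,0,0,0]
    - [0,0,0,1.2,0,0,0]
    - [0,0,0,1.2,0,0,0]
    - [0,0,0,1.2,0,0,0]
    - [0,0,0,1.2,0,0,0]
    - [0,0,0,1.2,0,0,0]
    - [0,0,0,1.2,0,0,0]
    - [0,0,0,1.2,0,0,0]
    - [0,0,0,1.2,0,0,0]
    - [0,0,0,0.9,0,0,0]
    - [0,0,0,0.5,0,0,0]
    - [0,0,0,0,0,0,0]

```text
clock: 7.53
eef_pos: [432.7, -112.1, 154.1]
tool_rot: [1.096, 1.57, -0.084]
force: [1.5, -0.8, -5.1]
width: 53.0
```

Run:
```python
from h import *
st()
s=ctrl.read_state();M=Ro.from_euler('xyz',s['tool_rot']).as_matrix()
x,y,z=s['eef_pos'];a=np.degrees(np.arctan2(M[1,1],M[0,1]));dz=z-25.5
R=[(T2(x,y,a,rackpoly(56+dz)),(0,0,255)),(T2(x,y,a,rackpoly(dz)),(0,255,0))]
im=ctrl.get_image('side'); overlay(im,'side',R,(205,130,285,245),5,f'pics/p4.png')
im=ctrl.get_image('top'); overlay(im,'top',R,(230,190,310,245),9,f'pics/p4t.png')
```

```text
t 7.53 pos [ 432.7 -112.1  154.1] F [ 1.5 -0.8 -5.1] w 53.0 T [ 0.   -0.04  0.01]
toolx [ 0.001 -0.    -1.   ] tooly yaw 22.35 q [-0.2   0.53  0.56  2.15 -0.51  0.58  1.12]
```

View pics/p4.png

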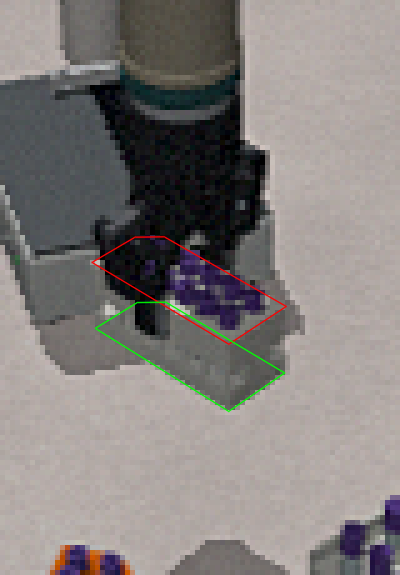

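View pics/p4t.png

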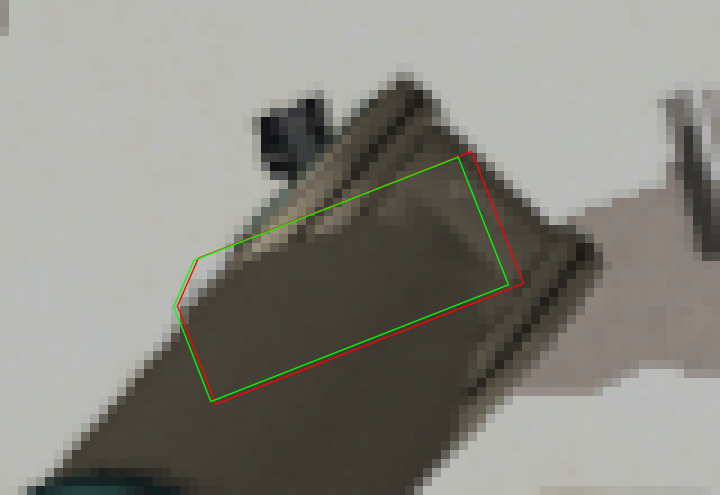

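Request:
arm_command:
  series:
    - [0,0.3,1.2,0,0,0,-1]
    - [0,0.5,2,0,0,0,-1.5]
    - [0,0.7,2.7,0,0,0,-2.2]
    - [0,0.7,2.7,0,0,0,-2.2]
    - [0,0.7,2.7,0,0,0,-2.2]
    - [0,0.7,2.7,0,0,0,-2.2]
    - [0,0.7,2.7,0,0,0,-2.2]
    - [0,0.7,2.7,0,0,0,-2.2]
    - [0,0.7,2.7,0,0,0,-2.2]
    - [0,0.7,2.7,0,0,0,-2.2]
    - [0,0.7,2.7,0,0,0,-2.2]
    - [0,0.6,2.7,0,0,0,-2.2]
    - [0,0.5,2.2,0,0,0,-2.2]
    - [0,0.3,1.5,0,0,0,-1]
    - [0,0.2,1,0,0,0,-0.8]
    - [0,0,0,0,0,0,0]
    - [0,0,0,0,0,0,0]

```text
clock: 9.05
eef_pos: [518.6, 236.7, 152.1]
tool_rot: [-0.85, 1.568, -2.526]
force: [-1.0, -0.7, -4.7]
width: 53.3
```

```bash
cat > ov.py <<'E'
from h import *
import sys
st()
tag=sys.argv[1]; off=float(sys.argv[2]); 
s=ctrl.read_state();M=Ro.from_euler('xyz',s['tool_rot']).as_matrix()
x,y,z=s['eef_pos'];a=np.degrees(np.arctan2(M[1,1],M[0,1]));dz=z-25.5
def rp(zz): 
    P=np.array(rackpoly(zz),float); P[:,1]+=off; return T2(x,y,a,P)
R=[(rp(56+dz),(0,0,255)),(rp(dz),(0,255,0))]
G=[rect(-100,100,-130,130,75),rect(60,72,-66,99,90),rect(-30,60,99,111,90)]
R+=[(T2(504.5,214,-6.2,g),(255,0,0)) for g in G]
im=ctrl.get_image('side'); overlay(im,'side',R,(185,90,275,205),5,f'pics/{tag}s.png')
im=ctrl.get_image('top'); overlay(im,'top',R,(125,150,225,240),7,f'pics/{tag}t.png')
# local coords in guide-corner frame
c=T2(504.5,214,-6.2,[[60,99,0]])[0,:2]; d=np.array([x,y])-c; r=np.radians(6.2)
print('tcp in corner frame',np.cos(r)*d[0]-np.sin(r)*d[1],np.sin(r)*d[0]+np.cos(r)*d[1],'underside z',dz)
E
python3 ov.py p5 -6
```

```text
t 9.05 pos [518.6 236.7 152.1] F [-1.  -0.7 -4.7] w 53.3 T [-0.11 -0.   -0.04]
toolx [-0.002 -0.001 -1.   ] tooly yaw -6.07 q [-0.94  0.74  0.77  1.83 -0.68  0.85  0.06]
tcp in corner frame -48.486003666233394 -74.88877872122588 underside z 126.615224261722
```

View pics/p5s.png

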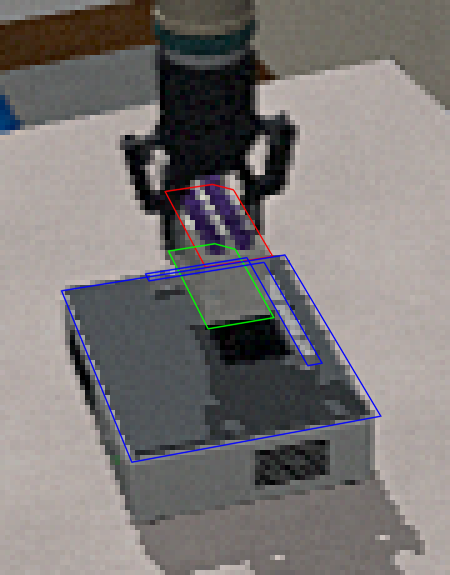

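View pics/p5t.png

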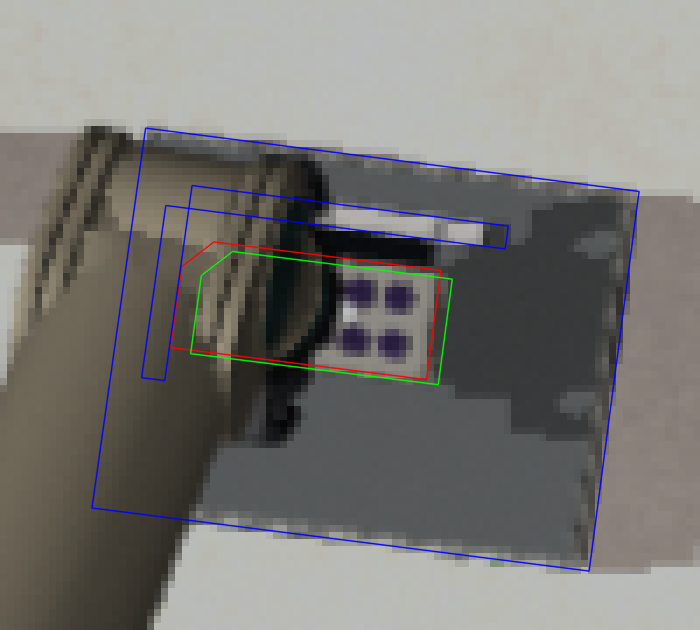

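Request:
arm_command:
  series:
    - [0,0,0,-0.4,0,0,0]
    - [0,0,0,-0.7,0,0,0]
    - [0,0,0,-0.7,0,0,0]
    - [0,0,0,-0.7,0,0,0]
    - [0,0,0,-0.7,0,0,0]
    - [0,0,0,-0.6,0,0,0]
    - [0,0,0,-0.4,0,0,0]
    - [0,0,0,-0.3,0,0,0]
    - [0,0,0,0,0,0,0]
    - [0,0,0,0,0,0,0]

```text
clock: 9.98
eef_pos: [519.5, 236.8, 108.3]
tool_rot: [0.818, 1.571, -0.861]
force: [1.1, -0.3, -4.1]
width: 53.0
```

```bash
python3 ov.py p6 -6
```

```text
t 9.98 pos [519.5 236.8 108.3] F [ 1.1 -0.3 -4.1] w 53.0 T [ 0.06 -0.06 -0.02]
toolx [ 0. -0. -1.] tooly yaw -6.16 q [-0.9   0.8   0.71  1.86 -0.74  0.76  0.11]
tcp in corner frame -47.510913450087294 -74.70770479253008 underside z 82.76696898915154
```

View pics/p6s.png

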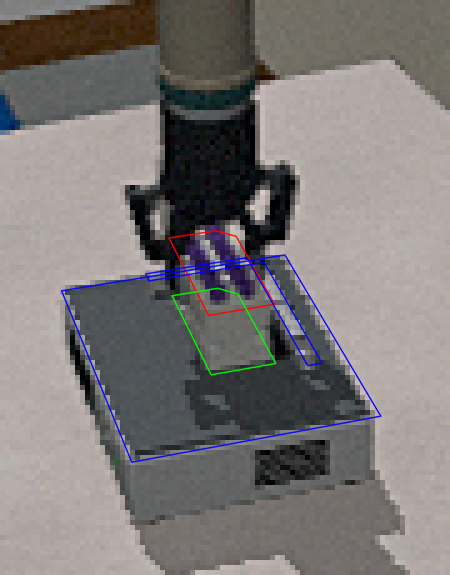

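Request:
arm_command:
  series:
    - [0,0,0,-0.2,0,0,0]
    - [0,0,0,-0.2,0,0,0]
    - [0,0,0,-0.1,0,0,0]
    - [0,0,0,-0.1,0,0,0]
    - [0,0,0,0,0,0,0]
    - [0,0,0,0,0,0,0]

```text
clock: 10.58
eef_pos: [519.4, 236.8, 102.3]
tool_rot: [-0.611, 1.571, -2.289]
force: [1.0, 0.5, -4.0]
width: 53.0
```

Request:
arm_command:
  series:
    - [0,0,0,-0.1,0,0,0]
    - [0,0,0,0,0,0,0]
    - [0,0,0,0,0,0,0]

```text
clock: 10.83
eef_pos: [519.4, 236.9, 101.3]
tool_rot: [2.687, 1.571, 1.009]
force: [0.2, 0.0, -5.3]
width: 52.9
```

Request:
arm_command:
  series:
    - [0,0,0,-0.05,0,0,0]
    - [0,0,0,0,0,0,0]
    - [0,0,0,0,0,0,0]

```text
clock: 11.08
eef_pos: [519.5, 236.9, 101.0]
tool_rot: [2.345, 1.57, 0.667]
force: [-0.3, -0.0, -3.0]
width: 53.0
```

Request:
arm_command:
  series:
    - [0,0,0,-0.05,0,0,0]
    - [0,0,0,0,0,0,0]
    - [0,0,0,0,0,0,0]

```text
clock: 11.33
eef_pos: [519.6, 236.9, 100.9]
tool_rot: [2.623, 1.57, 0.944]
force: [-2.0, 0.7, 4.8]
width: 53.6
```

Request:
arm_command:
  series:
    - [0,0,0,-0.05,0,0,0]
    - [0,0,0,0,0,0,0]
    - [0,0,0,0,0,0,0]

```text
clock: 11.58
eef_pos: [519.7, 236.9, 100.9]
tool_rot: [2.696, 1.57, 1.018]
force: [-3.3, 0.1, 8.6]
width: 53.1
```

Request:
arm_command:
  series:
    - [0,0,0,0.03,0,0,0]
    - [0,0.1,0.06,0,0,0,0]
    - [0,0.2,0.13,0,0,0,0]
    - [0,0.2,0.13,0,0,0,0]
    - [0,0.2,0.13,0,0,0,0]
    - [0,0.2,0.13,0,0,0,0]
    - [0,0.2,0.13,0,0,0,0]
    - [0,0.2,0.13,0,0,0,0]
    - [0,0.1,0.06,0,0,0,0]
    - [0,0,0,0,0,0,0]

```text
clock: 12.42
eef_pos: [534.3, 245.4, 100.9]
tool_rot: [1.614, 1.569, -0.065]
force: [-0.6, -0.6, 5.6]
width: 52.8
```

```bash
python3 ov.py p7 -6
```

```text
t 12.42 pos [534.3 245.4 100.9] F [-0.6 -0.6  5.6] w 52.8 T [-0.27  0.42 -0.03]
toolx [ 0.002 -0.    -1.   ] tooly yaw -6.18 q [-0.9   0.83  0.7   1.82 -0.74  0.78  0.1 ]
tcp in corner frame -33.715909660922314 -64.5667309969099 underside z 75.41334170694556
```

View pics/p7s.png

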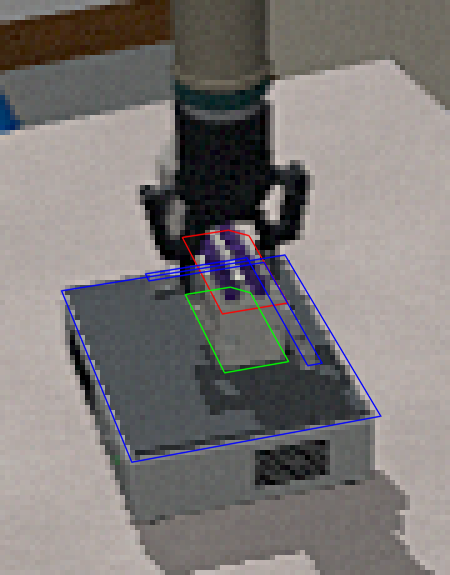

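View pics/p7t.png

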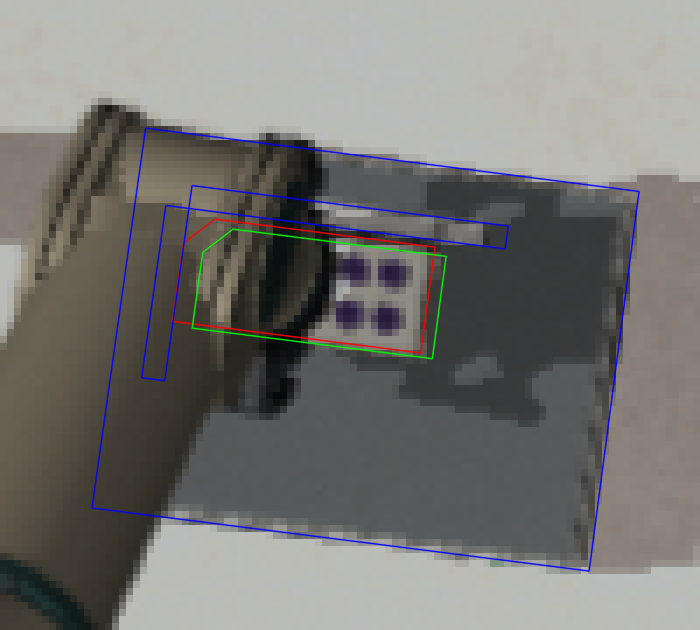

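Request:
arm_command:
  series:
    - [0,0,0,0.02,0,0,0]
    - [0,0.1,-0.01,0,0,0,0]
    - [0,0.1,-0.01,0,0,0,0]
    - [0,0.1,-0.01,0,0,0,0]
    - [0,0,0,0,0,0,0]

```text
clock: 12.93
eef_pos: [536.8, 245.7, 100.9]
tool_rot: [2.616, 1.57, 0.938]
force: [-2.1, 0.1, 6.0]
width: 53.1
```

Request:
arm_command:
  series:
    - [0,0.05,-0.005,0,0,0,0]
    - [0,0.05,-0.005,0,0,0,0]
    - [0,0,0,0,0,0,0]

```text
clock: 13.18
eef_pos: [537.5, 245.7, 100.9]
tool_rot: [3.006, 1.57, 1.328]
force: [-2.4, -0.2, 5.7]
width: 53.0
```

Request:
arm_command:
  series:
    - [0,0.05,-0.005,0,0,0,0]
    - [0,0.05,-0.005,0,0,0,0]
    - [0,0,0,0,0,0,0]

```text
clock: 13.43
eef_pos: [538.6, 245.7, 100.9]
tool_rot: [3.007, 1.57, 1.328]
force: [-3.0, -0.1, 7.9]
width: 52.6
```

Request:
arm_command:
  series:
    - [0,0,0,0.03,0,0,0]
    - [0,0.05,-0.005,0,0,0,0]
    - [0,0,0,0,0,0,0]

```text
clock: 13.68
eef_pos: [539.0, 245.7, 100.9]
tool_rot: [-3.038, 1.57, 1.567]
force: [-2.4, 0.5, 5.2]
width: 53.3
```

Request:
arm_command:
  series:
    - [0,0.05,-0.005,0,0,0,0]
    - [0,0,0,0,0,0,0]
    - [0,0,0,0,0,0,0]

```text
clock: 13.93
eef_pos: [539.5, 245.6, 100.9]
tool_rot: [-3.065, 1.57, 1.54]
force: [-3.1, 0.7, 6.1]
width: 53.3
```

Request:
arm_command:
  series:
    - [0,0.05,-0.005,0,0,0,0]
    - [0,0,0,0,0,0,0]
    - [0,0,0,0,0,0,0]

```text
clock: 14.18
eef_pos: [540.0, 245.6, 100.9]
tool_rot: [-3.102, 1.57, 1.503]
force: [-1.5, 0.2, 5.3]
width: 53.2
```

Request:
arm_command:
  series:
    - [0,0.05,-0.005,0,0,0,0]
    - [0,0,0,0,0,0,0]
    - [0,0,0,0,0,0,0]

```text
clock: 14.43
eef_pos: [540.5, 245.6, 100.9]
tool_rot: [-3.104, 1.57, 1.501]
force: [-2.3, 0.1, 5.7]
width: 53.0
```

Request:
arm_command:
  series:
    - [0,0.05,-0.005,0,0,0,0]
    - [0,0,0,0,0,0,0]
    - [0,0,0,0,0,0,0]

```text
clock: 14.68
eef_pos: [541.0, 245.5, 100.9]
tool_rot: [-3.117, 1.57, 1.488]
force: [-3.3, -0.0, 6.3]
width: 53.2
```

Request:
arm_command:
  series:
    - [0,0.05,-0.005,0,0,0,0]
    - [0,0,0,0,0,0,0]
    - [0,0,0,0,0,0,0]

```text
clock: 14.93
eef_pos: [541.5, 245.4, 100.9]
tool_rot: [-3.099, 1.57, 1.506]
force: [-2.4, -0.1, 5.4]
width: 52.8
```

```bash
python3 ov.py p8 -6
```

```text
t 14.93 pos [541.5 245.4 100.9] F [-2.4 -0.1  5.4] w 52.8 T [-0.02  0.35 -0.05]
toolx [ 0.     0.001 -1.   ] tooly yaw -6.14 q [-0.89  0.83  0.7   1.8  -0.74  0.79  0.1 ]
tcp in corner frame -26.653059427017926 -63.748534094585914 underside z 75.41951716927719
```

Request:
arm_command:
  series:
    - [0,0.04,-0.004,0,0,0,0]
    - [0,0,0,0,0,0,0]
    - [0,0,0,0,0,0,0]

```text
clock: 15.28
eef_pos: [541.9, 245.4, 101.0]
tool_rot: [3.141, 1.57, 1.462]
force: [-1.6, 1.8, 5.9]
width: 53.0
```

Request:
arm_command:
  series:
    - [0,0.04,-0.004,0,0,0,0]
    - [0,0,0,0,0,0,0]
    - [0,0,0,0,0,0,0]

```text
clock: 15.53
eef_pos: [541.9, 245.4, 100.9]
tool_rot: [-2.368, 1.57, 2.237]
force: [-2.9, 0.3, 6.4]
width: 53.1
```

Request:
arm_command:
  series:
    - [0,0.04,-0.004,0,0,0,0]
    - [0,0,0,0,0,0,0]
    - [0,0,0,0,0,0,0]

```text
clock: 15.78
eef_pos: [542.0, 245.4, 100.9]
tool_rot: [-2.089, 1.569, 2.516]
force: [-4.2, 0.5, 7.6]
width: 53.1
```

Request:
arm_command:
  series:
    - [0,0.04,-0.004,0,0,0,0]
    - [0,0,0,0,0,0,0]
    - [0,0,0,0,0,0,0]

```text
clock: 16.03
eef_pos: [542.0, 245.4, 101.0]
tool_rot: [-1.974, 1.568, 2.631]
force: [-4.8, 0.3, 8.1]
width: 53.2
```

Request:
arm_command:
  series:
    - [0,0,0,0.02,0,0,0]
    - [0,0.01,0.1,0,0,0,0]
    - [0,0.01,0.1,0,0,0,0]
    - [0,0.01,0.1,0,0,0,0]
    - [0,0,0,0,0,0,0]

```text
clock: 16.45
eef_pos: [542.3, 246.6, 101.0]
tool_rot: [-0.971, 1.568, -2.652]
force: [-5.1, -2.3, 7.3]
width: 53.3
```

Request:
arm_command:
  series:
    - [0,0.005,0.05,0,0,0,0]
    - [0,0,0,0,0,0,0]
    - [0,0,0,0,0,0,0]

```text
clock: 16.7
eef_pos: [542.4, 246.8, 101.0]
tool_rot: [-0.916, 1.568, -2.597]
force: [-5.4, -3.7, 7.4]
width: 52.9
```

Request:
arm_command:
  series:
    - [0,0.005,0.05,0,0,0,0]
    - [0,0,0,0,0,0,0]
    - [0,0,0,0,0,0,0]

```text
clock: 16.95
eef_pos: [542.4, 247.2, 101.0]
tool_rot: [-0.903, 1.568, -2.584]
force: [-4.4, -3.1, 6.7]
width: 53.1
```

Request:
arm_command:
  series:
    - [0,0.005,0.05,0,0,0,0]
    - [0,0,0,0,0,0,0]
    - [0,0,0,0,0,0,0]

```text
clock: 17.2
eef_pos: [542.5, 247.7, 101.0]
tool_rot: [-0.899, 1.568, -2.58]
force: [-4.8, -4.4, 7.7]
width: 53.5
```

```bash
python3 ov.py p9 -6
```

```text
t 17.2 pos [542.5 247.7 101. ] F [-4.8 -4.4  7.7] w 53.5 T [-0.7   0.84 -0.36]
toolx [-0.002 -0.001 -1.   ] tooly yaw -6.3 q [-0.89  0.84  0.71  1.79 -0.74  0.8   0.09]
tcp in corner frame -25.86510701100613 -61.389281155835626 underside z 75.47574098768052
```

View pics/p9t.png

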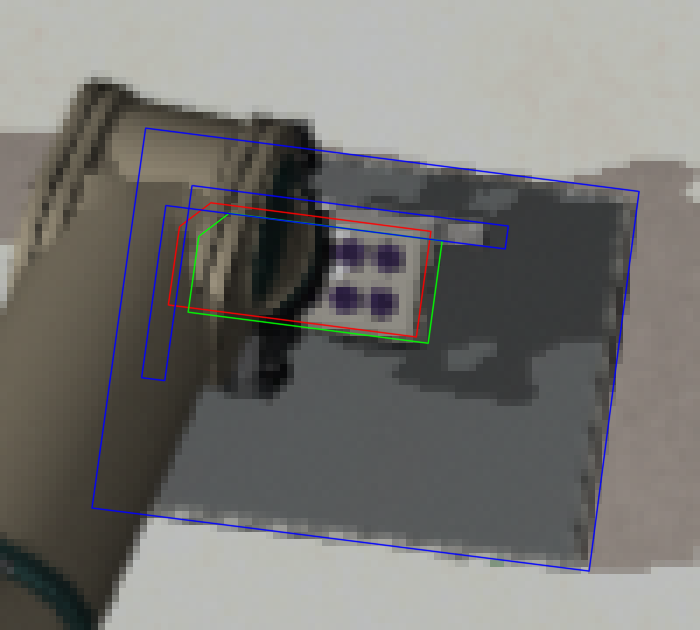

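Request:
arm_command:
  series:
    - [0,0,0,0.05,0,0,0]
    - [0,0,0,0,0,0,0]
    - [0,0,0,0,0,0,0]

```text
clock: 17.55
eef_pos: [542.5, 248.7, 101.0]
tool_rot: [-1.103, 1.569, -2.782]
force: [-3.9, -2.2, 3.8]
width: 52.9
```

Request:
arm_command:
  series:
    - [0,0,0,0.05,0,0,0]
    - [0,0,0,0,0,0,0]
    - [0,0,0,0,0,0,0]

```text
clock: 17.8
eef_pos: [542.5, 249.3, 101.0]
tool_rot: [-1.185, 1.569, -2.863]
force: [-4.3, -2.4, -2.8]
width: 53.2
```

Request:
arm_command:
  series:
    - [0,0.005,0.05,-0.02,0,0,0]
    - [0,0,0,0,0,0,0]
    - [0,0,0,0,0,0,0]

```text
clock: 18.05
eef_pos: [542.5, 249.3, 101.0]
tool_rot: [-1.0, 1.568, -2.679]
force: [-3.9, -2.9, -2.1]
width: 53.2
```

Request:
arm_command:
  series:
    - [0,0.005,0.05,0,0,0,0]
    - [0,0,0,0,0,0,0]
    - [0,0,0,0,0,0,0]

```text
clock: 18.3
eef_pos: [542.5, 249.3, 101.1]
tool_rot: [-0.835, 1.568, -2.513]
force: [-5.6, -4.2, -1.3]
width: 52.9
```

Request:
arm_command:
  series:
    - [0,0.005,0.05,0,0,0,0]
    - [0,0,0,0,0,0,0]
    - [0,0,0,0,0,0,0]

```text
clock: 18.55
eef_pos: [542.6, 249.3, 101.1]
tool_rot: [-0.709, 1.567, -2.388]
force: [-4.6, -4.7, -2.0]
width: 52.9
```

Request:
arm_command:
  series:
    - [0,0.005,0.05,0,0,0,0]
    - [0,0,0,0,0,0,0]
    - [0,0,0,0,0,0,0]

```text
clock: 18.8
eef_pos: [542.5, 249.4, 101.1]
tool_rot: [-0.629, 1.567, -2.308]
force: [-4.9, -5.7, -0.5]
width: 52.8
```

```bash
python3 ov.py p10 -6; python3 -c "
from h import *
F=[];
for i in range(6):
    ctrl.get_image('top'); s=ctrl.read_state(); F.append(np.r_[s['force'],s['torque']])
print(np.mean(F,0).round(2),np.std(F,0).round(2))"
```

```text
t 18.8 pos [542.5 249.4 101.1] F [-4.9 -5.7 -0.5] w 52.8 T [-1.14  1.12 -0.17]
toolx [-0.003 -0.003 -1.   ] tooly yaw -6.19 q [-0.89  0.84  0.71  1.79 -0.74  0.8   0.08]
tcp in corner frame -26.007833713773962 -59.66046366801099 underside z 75.60419614086327
[-5.2  -5.55 -0.53 -1.08  1.11 -0.12] [0.63 0.47 0.56 0.02 0.03 0.03]
```

View pics/p10t.png

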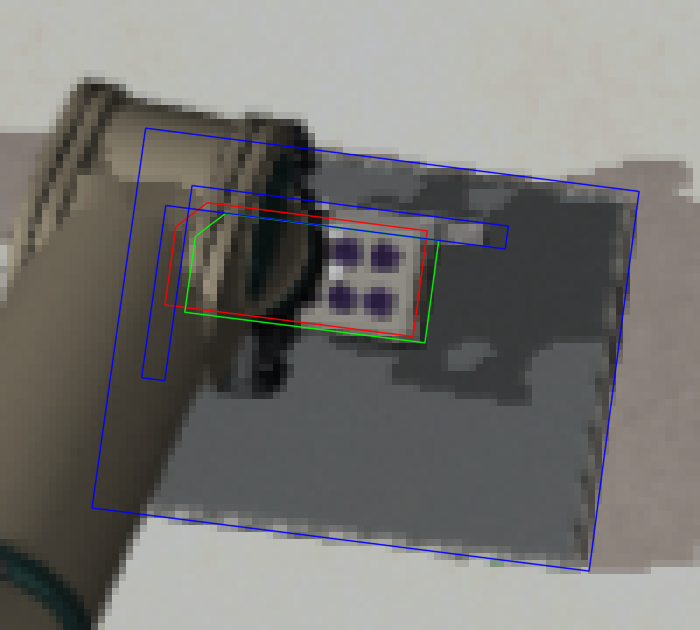

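View pics/p10s.png

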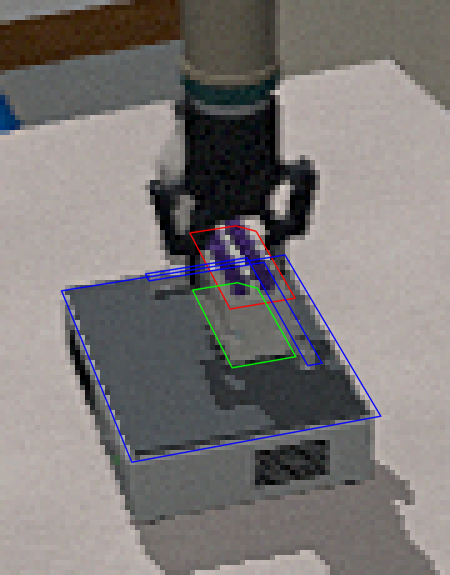

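Request:
arm_command:
  series:
    - [0,0,0,-0.03,0.2,-0.2,-0.2]
    - [0,0,0,0,0,0,0]
    - [0,0,0,0,0,0,0]

```text
clock: 19.45
eef_pos: [542.7, 249.4, 100.9]
tool_rot: [2.188, 1.569, 0.506]
force: [-4.3, -5.0, -0.1]
width: 53.1
```

```bash
cat > m.py <<'E'
from h import *
F=[];E=[]
for i in range(3):
    ctrl.get_image('top'); s=ctrl.read_state(); F.append(np.r_[s['force'],s['torque']]);M=Ro.from_euler('xyz',s['tool_rot']).as_matrix()
    E.append(np.r_[s['eef_pos'],1e3*M[:2,0],np.degrees(np.arctan2(M[1,1],M[0,1]))])
F=np.mean(F,0);c,n=np.cos(np.radians(6.3)),np.sin(np.radians(6.3))
print('t',s['clock'],'F',F.round(2),'local Fx,Fy',round(F[0]*c-F[1]*n,2),round(F[0]*n+F[1]*c,2),'pos,tilt mrad,yaw',np.mean(E,0).round(2))
E
python3 m.py
```

```text
t 19.6 F [-5.1  -4.98  0.48 -1.18  1.15 -0.14] local Fx,Fy -4.53 -5.51 pos,tilt mrad,yaw [542.7  249.39 100.94   1.25   0.69  -6.38]
```

Request:
arm_command:
  series:
    - [0,0,0,0,0,0,-0.3]
    - [0,0,0,0,0,0,0]
    - [0,0,0,0,0,0,0]

```text
clock: 19.85
eef_pos: [543.0, 249.4, 101.0]
tool_rot: [2.001, 1.569, 0.314]
force: [-4.4, -5.3, -1.3]
width: 53.3
```

```bash
python3 m.py
```

```text
t 20.0 F [-4.18 -5.12 -0.47 -1.14  1.06 -0.06] local Fx,Fy -3.59 -5.55 pos,tilt mrad,yaw [543.   249.39 100.94   1.84   0.57  -6.68]
```

Request:
arm_command:
  series:
    - [0,0,0,0,0,0,-0.3]
    - [0,0,0,0,0,0,0]
    - [0,0,0,0,0,0,0]

```text
clock: 20.25
eef_pos: [543.3, 249.4, 101.0]
tool_rot: [1.881, 1.568, 0.188]
force: [-4.2, -5.4, -1.6]
width: 53.3
```

```bash
python3 m.py
```

```text
t 20.4 F [-3.57 -5.48 -1.13 -1.17  0.9  -0.07] local Fx,Fy -2.95 -5.84 pos,tilt mrad,yaw [ 5.4332e+02  2.4941e+02  1.0096e+02  2.5100e+00  5.3000e-01 -6.9700e+00]
```

Request:
arm_command:
  series:
    - [0,0.03,0,0,0,0,-0.3]
    - [0,0,0,0,0,0,0]
    - [0,0,0,0,0,0,0]

```text
clock: 20.65
eef_pos: [543.6, 249.4, 101.0]
tool_rot: [1.865, 1.568, 0.167]
force: [-3.9, -5.6, -0.9]
width: 53.2
```

```bash
python3 m.py
```

```text
t 20.8 F [-3.5  -5.53 -0.63 -1.14  0.93  0.01] local Fx,Fy -2.87 -5.88 pos,tilt mrad,yaw [ 5.4361e+02  2.4938e+02  1.0097e+02  2.5000e+00  4.3000e-01 -7.2600e+00]
```

Request:
arm_command:
  series:
    - [0,0.03,0,0,0,0,-0.3]
    - [0,0,0,0,0,0,0]
    - [0,0,0,0,0,0,0]

```text
clock: 21.05
eef_pos: [543.5, 249.3, 101.0]
tool_rot: [1.766, 1.569, 0.064]
force: [-4.1, -5.3, 0.6]
width: 53.2
```

```bash
python3 m.py
```

```text
t 21.2 F [-4.25 -5.93 -0.38 -1.17  1.11  0.27] local Fx,Fy -3.57 -6.36 pos,tilt mrad,yaw [ 5.4349e+02  2.4935e+02  1.0093e+02  1.6700e+00  1.3000e-01 -7.4900e+00]
```

Request:
arm_command:
  series:
    - [0,0.03,0,0,0,0,-0.3]
    - [0,0,0,0,0,0,0]
    - [0,0,0,0,0,0,0]

```text
clock: 21.45
eef_pos: [543.4, 249.3, 101.0]
tool_rot: [1.691, 1.57, -0.015]
force: [-5.5, -6.4, 1.4]
width: 52.9
```

```bash
python3 m.py
```

```text
t 21.6 F [-5.47 -5.8   1.14 -1.27  1.2   0.45] local Fx,Fy -4.8 -6.37 pos,tilt mrad,yaw [ 5.4334e+02  2.4927e+02  1.0096e+02  8.0000e-01 -3.0000e-02 -7.7600e+00]
```

Request:
arm_command:
  series:
    - [0,0,0,-0.02,0,0,0.3]
    - [0,0.05,0,0,0,0,0.1]
    - [0,0.05,0,0,0,0,0]
    - [0,0,0,0,0,0,0]
    - [0,0,0,0,0,0,0]

```text
clock: 22.02
eef_pos: [543.6, 249.4, 101.0]
tool_rot: [-2.091, 1.57, 2.492]
force: [-8.0, -6.0, 3.9]
width: 52.9
```

```bash
python3 m.py
```

```text
t 22.1667 F [-7.6  -5.98  4.22 -1.3   1.64  0.29] local Fx,Fy -6.9 -6.78 pos,tilt mrad,yaw [ 5.4364e+02  2.4938e+02  1.0097e+02 -6.3000e-01  5.3000e-01 -7.3900e+00]
```

Request:
arm_command:
  series:
    - [0,0,0,0,0,0,0.1]
    - [0,0,0,0,0,0,0]
    - [0,0,0,0,0,0,0]

```text
clock: 22.42
eef_pos: [543.6, 249.4, 101.0]
tool_rot: [-2.285, 1.57, 2.3]
force: [-7.9, -6.4, 4.6]
width: 52.8
```

```bash
python3 m.py
```

```text
t 22.5667 F [-7.68 -6.11  3.76 -1.29  1.65  0.16] local Fx,Fy -6.96 -6.92 pos,tilt mrad,yaw [543.67 249.39 100.97  -0.56   0.62  -7.31]
```

Request:
arm_command:
  series:
    - [0,0,0,0,0,0,0.1]
    - [0,0,0,0,0,0,0]
    - [0,0,0,0,0,0,0]

```text
clock: 22.82
eef_pos: [543.7, 249.4, 100.9]
tool_rot: [-2.359, 1.57, 2.226]
force: [-7.2, -6.2, 3.9]
width: 53.3
```

```bash
python3 m.py
```

```text
t 22.9667 F [-7.66 -5.5   3.58 -1.22  1.64 -0.05] local Fx,Fy -7.01 -6.3 pos,tilt mrad,yaw [543.69 249.39 100.97  -0.55   0.85  -7.26]
```

Request:
arm_command:
  series:
    - [0,0,0,0,0,0,0.1]
    - [0,0,0,0,0,0,0]
    - [0,0,0,0,0,0,0]

```text
clock: 23.22
eef_pos: [543.7, 249.4, 101.0]
tool_rot: [-2.566, 1.57, 2.021]
force: [-8.5, -5.7, 4.2]
width: 52.9
```

```bash
python3 m.py
```

```text
t 23.3667 F [-7.92 -5.7   4.27 -1.26  1.59 -0.27] local Fx,Fy -7.24 -6.54 pos,tilt mrad,yaw [ 5.4370e+02  2.4939e+02  1.0098e+02 -5.3000e-01  1.0700e+00 -7.2100e+00]
```

Request:
arm_command:
  series:
    - [0,0,0,0,0,0,-0.1]
    - [0,0,0,0,0,0,0]
    - [0,0,0,0,0,0,0]
    - [0,0,0,0,0,0,0]
    - [0,0,0,0,0,0,0]
    - [0,0,0,0,0,0,0]

```text
clock: 23.87
eef_pos: [543.7, 249.4, 101.0]
tool_rot: [-2.44, 1.57, 2.146]
force: [-7.1, -5.8, 3.7]
width: 53.1
```

```bash
python3 m.py
python3 - <<'E'
from h import *
a=ctrl.get_image('top');b=ctrl.get_image('side')
cv2.imwrite('pics/f_top.png',a)
cv2.imwrite('pics/f_side.png',cv2.resize(b[110:200,185:275],None,fx=6,fy=6,interpolation=cv2.INTER_CUBIC))
E
```

```text
t 24.0167 F [-7.95 -5.83  3.77 -1.26  1.62 -0.01] local Fx,Fy -7.26 -6.66 pos,tilt mrad,yaw [543.66 249.39 100.95  -0.58   0.82  -7.26]
```

View pics/f_top.png

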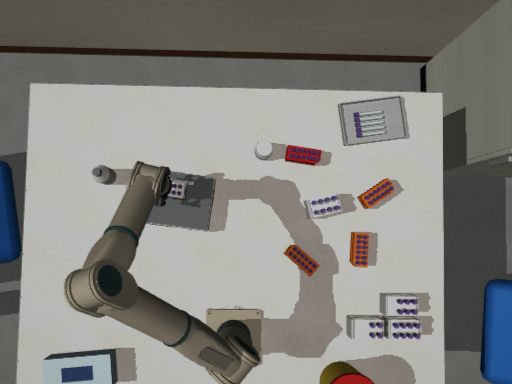

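View pics/f_side.png

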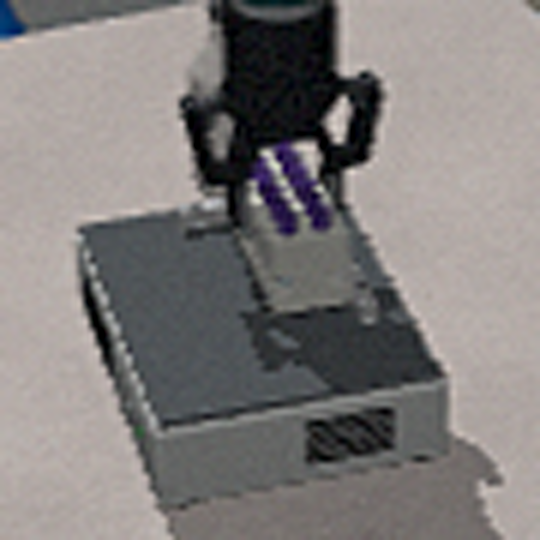

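Run:
```python
from h import *
print(ctrl.finish_job()); st()
```

```text
the job is handed in; nothing more can be done
None
the job is handed in; nothing more can be done
```

The small white two-row rack is on the code reader, slid into the guide corner with its clipped corner inward. The gripper is still holding it pressed home. I handed the job in at about 24 s of the 58 s allowed.

I gripped it across its width, lifted it and set it down about 20 mm clear of both guides. I then slid it into the far guide, and along that into the side guide. On first contact it touched the far guide only at the end away from the corner. I turned it about 1° until both guides held it against turning either way.

**Last checks:**
- **Push:** the hand pushes about 7.3 N towards the far guide and 6.7 N towards the side guide, before friction on the reader's top takes its share. That should leave each guide at roughly 4 to 7 N, which I worked out rather than measured.
- **Seating:** the twist at the wrist is close to zero, and the tool leans by no more than about 1 mrad (0.06°), so I saw no sign of tipping.
- **Bystanders:** in the last top picture the tall rack, jar, flask and orange and red look-alikes stand where they were.

**Did not agree:**
- The camera put the reader's yaw at about -6.2°, with some side-view edges up to -7.1°. The tool read -7.26° when the rack sat flush. I trusted the contact, since the rack may sit slightly turned in the grip.
- The side guide showed about 4 mm further left in the picture than the stated size gives.
- The rack sits about 3 to 6 mm off-centre along its length in the grip.

The inner corner itself was hidden by the arm, so the flush fit rests on the force readings, not on a picture.

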